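Demagnetise a ground spindle

TASK

The steel spindle lying in the two V rests of the demagnetiser came off the magnetic grinding chuck and must lose its magnetism before its bearings go on. Press the machine's start button fully down and let it come back up, then take the spindle by its thick middle and lift it straight up out of the rests, level all the way and slower than 0.2 m/s, until it is at least 15 cm above where it lay. Finish while still holding it there in the air above the machine, level and steady, with the bearings and the file beside the machine left where they are.

Things in the scene. Friction and masses are not known exactly. Their poses are not given: they have to be found in the camera images.
- demagnetiser: Table demagnetiser, fixed to the bench: grey box 200 mm deep (its x), 250 mm wide (its y). Origin on the bench under its centre, z up, -x its front. Rear part of the top: black plate 60 mm above the bench with two white V rests. Front strip: light grey control ledge 55 mm above the bench with the button and a small lamp. Nothing on it is higher than 115 mm.
- cradle (a point): Midway between the two V rests, at the height of the axis of a spindle lying in them: 30 mm behind and 20 mm right of the machine's centre, 102 mm above the bench, 42 mm above the black plate. Axes as the machine. The rests are 14 mm thick, their centres 62 mm to either side along y (110 mm free between them), open upward, 72 mm wide in x.
- start_button (a joint): Travel of the start button, m: 0 up, 0.006 fully down. A spring returns it; fully down takes 5 N.
- start_button_top (a point): Centre of the top face of the round button (32 mm across, metal cap in a black housing), which is pressed straight down; on the control ledge at the front of the machine, right of its middle.
- spindle: Loose steel spindle, about 0.55 kg, 244 mm long, lying level in the V rests, up to 8 mm off centre. Origin mid thick part; its axis is its own y, parallel to the machine's y. Thick part 24 mm dia from y = -44 to +44 mm; either side a 17 mm journal, 38 mm long, lies in a rest; then a threaded end 15 mm dia to y = +142 and a short end 12 mm dia to y = -102 mm.
- balance (a point): Centre of mass of the spindle: on its axis, 14 mm from the origin toward the long threaded end (+y), inside the thick part. Grip here, across the axis.
- bearing_a: Ball bearing, 40 mm outside, 17 mm bore, 12 mm thick, lying flat on the bench beside the machine. Origin at the centre of its underside. To be left alone.
- bearing_b: A second bearing of the same size, lying near the first. To be left alone.
- file: Half-round file with a wooden handle, 262 mm long, 26 mm wide, 27 mm thick, lying on the bench beside the machine. Origin at the centre of its underside. To be left alone.

How it is judged:
By the outcome, as a careful person would: the job done as asked, in the order asked, and still so for the second after the job is handed in, while the arm keeps its last pose, push and grip.
It also fails if it takes over 42 s, if anything falls off the work surface, if the arm or the gripper's body presses on something with over 40 N, if the wrist force passes 120 N, or if a joint passes its speed limit or range.

ROBOT

A 6-joint arm with a two-finger parallel gripper is mounted at the origin on a cart in front of the work surface, level with it; the furniture and walls round the work are solid. World frame = base frame: x ahead of the robot, y to its left, z up, the work surface at z = 0. Lengths are in m, angles in rad, forces in N, time in s.
With the tool pointing down it reaches from about 0.325 to 0.775 m from the base axis. Payload 9.3 kg.
Tool frame: the origin (TCP) lies on the mounting face of the last link; the fingertips stand 173 mm ahead of it and the grasp point (between the pads) lies 155 mm ahead of it; z points along the fingers, y is the line along which they close (so a half turn about z gives the same grasp; the last joint's range is limited). The gripper opens to 85 mm and grips with 20 to 120 N. Pads are 22 mm wide; open, the fingers measure 114 mm over their backs; the gripper's body (76 mm by 85 mm) begins 54 mm behind the grasp point. The pads swing forward as they close: fully open they stand 13 mm farther back than shut.
Start: joints at [-1.378, 0.259, 0.021, 1.334, 0, 1.418], TCP at [0.186, -0.517, 0.405] pointing down, gripper open.
Joint ranges: [-3.04, 3.04], [-0.91, 1.82], [-1.04, 1.36], [-1.92, 1.95], [-1.52, 1.45], [-3.14, 3.14]. Speed limits (rad/s): [2.22, 2.22, 2.79, 3.14, 3.14, 3.14].

INTERFACE

Orientations are given as a unit quaternion [x, y, z, w].
In Python, from rig import telemetry, optics, manip gives the robot as it stands.
- The arm moves only by the shell command python3 -m handwheel 'ROWS' [OPENING]. ROWS is a JSON object of lists of equal length, an entry for each row: "slide": the shift along the tool's x, y, z in units of 25 mm (1.0 is 25 mm), a list of three; "yaw": the turn about the tool's z in units of 6 degrees (1.0 is 6 degrees). In form: {"slide": [[tx, ty, tz], ...], "yaw": [yaw, ...]}. A call has 1 to 10 rows; each row shifts and turns the commanded pose from where the row before left it, along the tool's axes as they then stand; what a row does not reach is not made up. A row lasts 1/12 s, in which the tool goes at most 41.7 mm and 7.16 degrees, less where a joint would pass 70% of its speed; a pose out of reach is approached as far as the arm can. A call is refused whole if a number of a shift passes 1 or a number of a turn 1, either way. A call with a gripper value outside its range is refused whole. OPENING is the closure, from 0 (fully open) to 1 (shut), set as the call begins (- or left out, the last holds). The fingers move at their own pace and stop on an object; the grip force is fixed at half the most. Time passes only in rows, so rows that do not move let the fingers close. It gives the time, the measured TCP pose, the force, the opening and the grip force at its end, in the units of the state.
- telemetry.read_state(): the state, without advancing time (a new reading comes with each control period).
- optics.snapshot(name): name is "scene" or "side" or "wrist"; returns a dict with "img" (420x560x3 uint8, blue, green, red), "camera_matrix" (3x3 intrinsics, pixels), "rvec" (rotation vector, rad) and "tvec" (3), from world to camera coordinates, as OpenCV has them. Camera axes: x right, y down, z forward; pixel columns grow to the right and rows downward; lengths in m; the calibration is good to about 2 mm. A picture is of the moment at which its call begins. There is no depth.
- manip.close_job(): hands the job in; it is judged then, once.
The state is a dict: "time": time; "joint_positions": joint angles; "dq": joint speeds; "tau": joint torques, N m; "eef_pos": TCP position; "eef_rot": TCP orientation; "wrist_force": force on the tool from outside, world axes, zero at the start; "wrist_torque": the same for the moment, N m; "gripper_width": opening from 0.0 (shut) to 1.0 (fully open); "grip_force": force on a finger pad.
Only numpy, scipy, OpenCV 4.12 (cv2) and the standard library are available. Lean on these libraries where they do the work, as an engineer would, in place of code of your own. Each camera call takes 0.05 s, during which the arm holds its last target. There are 200 camera calls.

## Working session

There is one attempt and no reset: what is moved stays moved. The work goes in short steps, Python scripts to look and compute and a shell command to move; the robot and the scene stay as the last step left them, time stands still between calls to the robot, and variables do not carry over. Pictures are saved under pics/ and viewed, at most 10 in all, crops included, and the job is handed in when it is done.

```bash
mkdir -p pics && cat > h.py <<'E'
import numpy as np, cv2
from rig import telemetry, optics
def snap(n,f=None):
    s=optics.snapshot(n)
    if f: cv2.imwrite('pics/'+f,s['img'])
    np.savez('last_'+n+'.npz',**s)
    return s
def load(n): return dict(np.load('last_'+n+'.npz'))
def ray(s,uv):
    R=cv2.Rodrigues(s['rvec'])[0]; c=-R.T@s['tvec'].ravel()
    d=R.T@np.linalg.inv(s['camera_matrix'])@np.array([uv[0],uv[1],1.]); return c,d/np.linalg.norm(d)
def onz(s,uv,z):
    c,d=ray(s,uv); return c+d*(z-c[2])/d[2]
def tri(*su):
    A=np.zeros((3,3));b=np.zeros(3);L=[ray(s,u) for s,u in su]
    for c,d in L:
        P=np.eye(3)-np.outer(d,d);A+=P;b+=P@c
    p=np.linalg.solve(A,b); return p,[np.linalg.norm((np.eye(3)-np.outer(d,d))@(p-c)) for c,d in L]
def proj(s,P): return cv2.projectPoints(np.array(P,float).reshape(-1,3),s['rvec'],s['tvec'],s['camera_matrix'],None)[0].reshape(-1,2)
E
python3 - <<'E'
from h import *
a=snap('scene','scene0.png');b=snap('side','side0.png')
for s in(a,b): print(ray(s,(280,210)), s['camera_matrix'][0,0])
st=telemetry.read_state();print(st)
E
```

```text
(array([0.04968528, 0.65625191, 0.57396506]), array([ 0.55569832, -0.68737289, -0.46767285])) 428.9341521140447
(array([ 0.54504262, -0.72113233,  0.5782018 ]), array([ 0.10138632,  0.82875483, -0.55035102])) 387.4514611029073
{'time': 0.1, 'joint_positions': array([-1.37761021e+00,  2.59148679e-01,  2.08726594e-02,  1.33371143e+00,
        4.42679165e-05,  1.41819409e+00]), 'dq': array([ 0.00017578, -0.00127679,  0.00155796,  0.00026484,  0.00163344,
        0.00029392]), 'tau': array([ 5.41583096e-03, -5.56690264e+01,  3.45072019e+01,  1.14620395e-02,
       -2.04715489e-04,  7.66729443e-06]), 'eef_pos': array([ 0.18640918, -0.5174115 ,  0.40413334]), 'eef_rot': array([ 9.85090824e-01,  1.72034048e-01,  1.00451409e-05, -5.95887302e-04]), 'wrist_force': array([-0.06175041,  0.50940029,  0.16132273]), 'wrist_torque': array([-0.02705896,  0.00513539,  0.00242601]), 'grip_force': 0.0, 'gripper_width': 0.9981257210174339}
```

View pics/scene0.png

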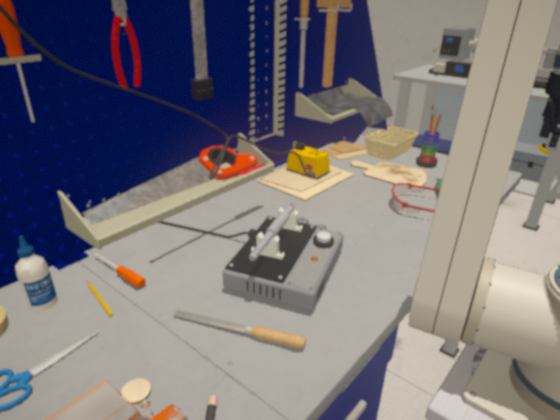

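View pics/side0.png

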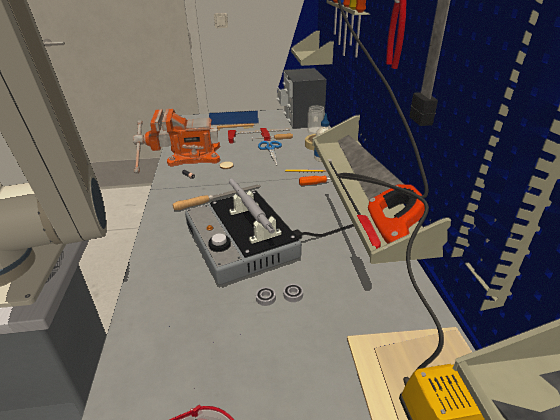

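The scene view shows the machine at about (285,255): button near (323,238), spindle from (250,255) to (295,208). In the side view the button is near (219,240), the spindle runs (233,183) to (270,230), the bearings are at (265,296) and (292,292), and the file is at the far left. I'll enlarge both.

```bash
python3 - <<'E'
from h import *
a=load('scene')['img'][195:305,220:350];b=load('side')['img'][170:290,180:310]
c=np.hstack([cv2.resize(a,(390*1,330)),cv2.resize(b,(390,360))[:330]])
c=np.vstack([cv2.resize(a,None,fx=3,fy=3,interpolation=2)[:300]])
A=cv2.resize(a,None,fx=3,fy=3,interpolation=2);B=cv2.resize(b,None,fx=3,fy=3,interpolation=2)
o=np.zeros((360,800,3),np.uint8);o[:330,:390]=A;o[:360,400:790]=B
cv2.imwrite('pics/crop0.png',o)
E
```

```text
(no output)
```

View pics/crop0.png

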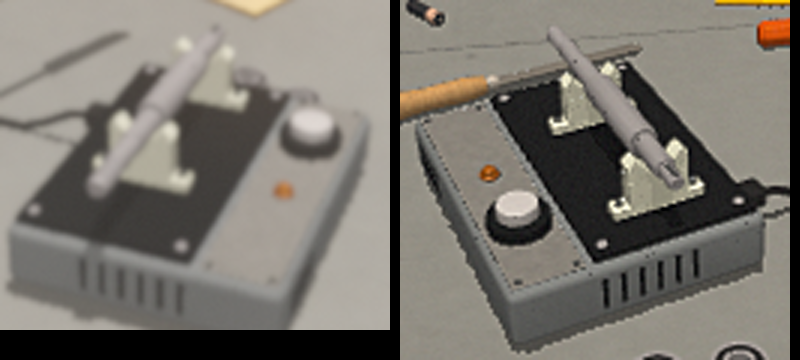

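```bash
python3 - <<'E'
from h import *
a=load('scene');b=load('side')
S=lambda u,v:(220+u/3-.33,195+v/3-.33)
D=lambda u,v:(180+(u-400)/3-.33,170+v/3-.33)
for n,p,q in [('btn',(311,123),(517,205)),('short',(217,33),(675,178)),('long',(97,186),(552,34)),('thickS',(204,65),(638,138)),('thickL',(151,117),(591,82)),
 ('screwFL',(181,245),(503,100)),('screwFR',(289,0),(601,244))][:6]:
    P,r=tri((a,S(*p)),(b,D(*q)));print(n,P.round(4),np.round(r,4),np.hypot(P[0],P[1]).round(3))
E
```

```text
btn [ 0.4935 -0.0491  0.0735] [0.0003 0.0003] 0.496
short [ 0.6045 -0.0739  0.1022] [0.0012 0.0012] 0.609
long [0.5266 0.1489 0.1018] [0.0007 0.0007] 0.547
thickS [ 0.5812 -0.0249  0.1033] [0.0036 0.0036] 0.582
thickL [0.555  0.0623 0.1038] [0.0006 0.0006] 0.558
screwFL [0.481  0.1175 0.0596] [0.0004 0.0004] 0.495
```

Checks out: spindle axis at z≈0.102, 0.236 m between the ends, thick part 0.091 m, machine yaw about 19°. I'll move above the button at a safe height.

```bash
python3 -m handwheel '{"slide":[[1,-0.75,0],[1,-0.75,0],[1,-0.75,0],[1,-0.75,0],[1,-0.75,0],[1,-0.75,0],[1,-0.75,0],[1,-0.75,0],[1,-0.75,0]],"yaw":[0,0,0,0,0,0,0,0,0]}' 1 && python3 -m handwheel '{"slide":[[1,-0.75,0.2],[1,-0.75,0.2],[1,-0.75,0.2],[1,-0.75,0.2],[1,-0.75,0.2],[1,-0.75,0.2],[1,-0.75,0.2],[1,-0.75,0.2],[1,-0.75,0.2]],"yaw":[0,0,0,0,0,0,0,0,0]}' && python3 -m handwheel '{"slide":[[0,0,0],[0,0,0],[0,0,0],[0,0,0],[0,0,0],[0,0,0],[0,0,0],[0,0,0],[0,0,0],[0,0,0]],"yaw":[-1,-1,-1,-1,-1,-1,-1,-1,-1,-1]}' && python3 -m handwheel '{"slide":[[0,0,0],[0,0,0],[0,0,0],[0,0,0],[0,0,0],[0,0,0],[0,0,0]],"yaw":[-1,-1,-1,-1,-1,0,0]}' && python3 - <<'E'
from h import *
w=snap('wrist','w1.png'); 
st=telemetry.read_state();print(st['eef_pos'],st['eef_rot'],st['joint_positions'])
print(proj(w,[[.4935,-.0491,.0735],[.6045,-.0739,.102],[.5654,.0319,.102]]),ray(w,(280,210)))
E
```

```text
time: 0.85
eef_pos: [0.3414, -0.281, 0.4045]
eef_rot: [0.985, 0.172, -0.0, -0.0]
wrist_force: [0.5, -0.6, -0.1]
gripper_width: -0.0
grip_force: 0.0
time: 1.6
eef_pos: [0.4959, -0.0458, 0.3593]
eef_rot: [0.985, 0.172, -0.0, -0.0]
wrist_force: [1.3, -1.4, -0.1]
gripper_width: -0.004
grip_force: 0.0
time: 2.43
eef_pos: [0.4953, -0.0474, 0.3594]
eef_rot: [0.765, 0.644, -0.0, -0.0]
wrist_force: [0.1, 0.3, -0.6]
gripper_width: 0.005
grip_force: 0.0
time: 3.02
eef_pos: [0.4953, -0.0474, 0.3595]
eef_rot: [0.576, 0.817, -0.0, -0.0]
wrist_force: [-0.5, -0.8, 1.1]
gripper_width: 0.004
grip_force: 0.0
[ 0.49534597 -0.04739741  0.35950282] [ 5.76425439e-01  8.17149721e-01 -7.95541476e-05 -2.00856330e-04] [-2.64196277e-01  1.88239482e-01 -1.88666997e-01  1.19432177e+00
 -1.16502860e-05  9.64498719e-01]
[[281.26475254 210.44027548]
 [417.28152117 304.10157924]
 [434.27019634 142.19767349]] (array([0.47047928, 0.02015188, 0.32831107]), array([ 0.08315146, -0.26134006, -0.96165857]))
```

View pics/w1.png

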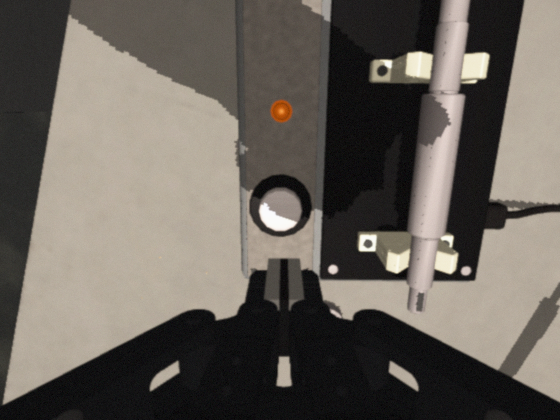

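The wrist view confirms the button at (280,208), against (281,210) predicted. The thick part runs from about (442,95) to (428,238). Descending to just above the button.

```bash
python3 - <<'E'
from h import *
w=load('wrist')
for z in(.102,.108):
  p=onz(w,(442,95),z);q=onz(w,(428.5,238),z);m=(p+q)/2;d=(p-q)/np.linalg.norm(p-q)
  print(z,m,np.linalg.norm(p-q),np.degrees(np.arctan2(-d[0],d[1])),m+.014*d)
E
python3 -m handwheel '{"slide":[[0,-0.09,0.6],[0,0,0.7],[0,0,0.7],[0,0,0.7],[0,0,0.7],[0,0,0.6],[0,0,0.2],[0,0,0],[0,0,0]],"yaw":[0,0,0,0,0,0,0,0,0]}'
```

```text
0.102 [0.57364685 0.01610531 0.102     ] 0.09090067890507404 21.040301376969023 [0.5686205 0.0291719 0.102    ]
0.108 [0.57091165 0.01621259 0.108     ] 0.08849070364167376 21.04030137696912 [0.56588531 0.02927919 0.108     ]
time: 3.82
eef_pos: [0.4934, -0.0482, 0.2551]
eef_rot: [0.575, 0.818, -0.0, 0.0]
wrist_force: [-0.1, -0.2, 0.3]
gripper_width: -0.002
grip_force: 0.0
```

```bash
python3 -m handwheel '{"slide":[[0,0,0.1],[0,0,0.1],[0,0,0.1],[0,0,0],[0,0,0]],"yaw":[0,0,0,0,0]}' && python3 -m handwheel '{"slide":[[0,0,0.1],[0,0,0.1],[0,0,0],[0,0,0]],"yaw":[0,0,0,0]}'
```

```text
time: 4.23
eef_pos: [0.4936, -0.0482, 0.2476]
eef_rot: [0.575, 0.818, 0.0, 0.001]
wrist_force: [2.0, -0.1, 2.5]
gripper_width: -0.0
grip_force: 1.5
time: 4.57
eef_pos: [0.4935, -0.0482, 0.2441]
eef_rot: [0.575, 0.818, 0.0, 0.001]
wrist_force: [-5.0, 1.2, 25.6]
gripper_width: 0.005
grip_force: 12.5
```

```bash
python3 - <<'E'
from h import *
b=snap('side')['img'][190:270,170:280];w=snap('wrist')['img'][120:420,130:430]
o=np.zeros((320,760,3),np.uint8);o[:320,:440]=cv2.resize(b,None,fx=4,fy=4,interpolation=2);o[:300,450:750]=w
cv2.imwrite('pics/press.png',o)
E
```

```text
(no output)
```

View pics/press.png

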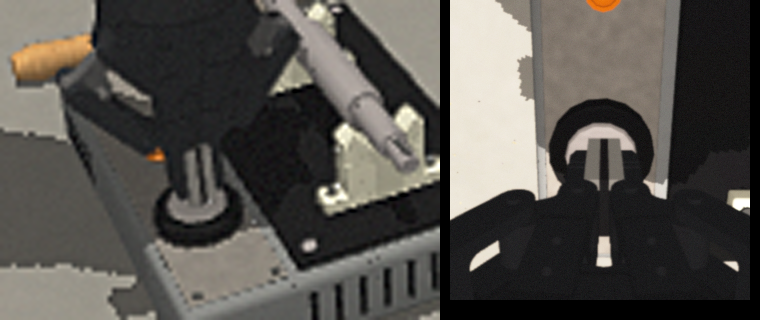

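Fingers are on the metal cap, which is down flush in its housing, with 25 N against the 5 N needed. Releasing, then moving above the spindle while opening.

```bash
python3 -m handwheel '{"slide":[[0,0,-0.2],[0,0,-0.4],[0,0,-0.8],[0,0,-0.9],[0,0,-0.9],[0,0,-0.8],[0,0,0],[0,0,0]],"yaw":[0,0,0,0,0,0,0,0]}' && python3 - <<'E'
from h import *
w=snap('wrist');s=snap('side');a=snap('scene')
cv2.imwrite('pics/up.png',np.hstack([w['img'][:,100:500],cv2.resize(s['img'][190:270,170:270],(400,320))[:].repeat(1,0) if 0 else cv2.copyMakeBorder(cv2.resize(s['img'][190:270,170:270],(400,320)),0,100,0,0,0)]))
E
python3 -m handwheel '{"slide":[[0.4,0.75,0],[0.4,0.75,0],[0.4,0.75,0],[0.4,0.75,0],[0.36,0.79,0],[0,0,0],[0,0,0]],"yaw":[0,0,0,0,0,0,0]}' 0 && python3 - <<'E'
from h import *
w=snap('wrist','w2.png');print(telemetry.read_state())
E
```

```text
time: 5.33
eef_pos: [0.4932, -0.0481, 0.3425]
eef_rot: [0.575, 0.818, 0.0, 0.0]
wrist_force: [0.4, 0.2, 0.3]
gripper_width: 0.001
grip_force: 0.0
time: 6.07
eef_pos: [0.566, 0.0307, 0.3406]
eef_rot: [0.574, 0.819, -0.001, -0.001]
wrist_force: [0.2, 0.4, 0.2]
gripper_width: 0.974
grip_force: 0.0
{'time': 6.1167, 'joint_positions': array([-9.48098559e-02,  3.12449054e-01, -6.60940879e-02,  1.19471273e+00,
       -1.91282243e-04,  1.12942902e+00]), 'dq': array([-0.0152795 , -0.01765234, -0.00745426,  0.00259731, -0.00075075,
       -0.00077421]), 'tau': array([ 8.00486282e-01, -5.79407644e+01,  3.38219118e+01, -8.49725003e-02,
        4.95460373e-02,  5.02161391e-02]), 'eef_pos': array([0.5655866 , 0.03016941, 0.3409023 ]), 'eef_rot': array([ 5.74602834e-01,  8.18431465e-01, -6.91303298e-04, -1.02156258e-03]), 'wrist_force': array([-0.44742725, -0.02913233, -0.40843113]), 'wrist_torque': array([ 0.00105614, -0.02188665, -0.04909066]), 'grip_force': 0.0, 'gripper_width': 1.0029579095416843}
```

View pics/up.png

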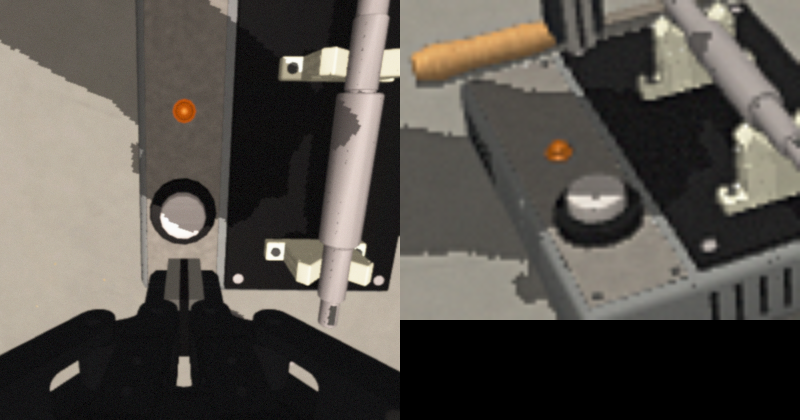

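View pics/w2.png

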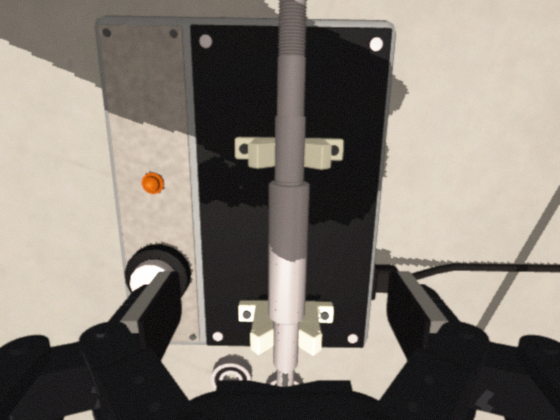

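The button is back up with its cap proud of the housing. Wrist view: thick part runs from about (289,182) to (287,322), nearly vertical in the image and centred between the fingers. Measuring it by two-view triangulation.

```bash
python3 - <<'E'
from h import *
w=load('wrist');g=w['img'].astype(int).min(2)
L=[]
for v in list(range(195,245,5))+list(range(270,312,5)):
    r=g[v,240:340]; m=np.where(r>70)[0]
    m=m[(m>15)&(m<85)]; L.append((v,240+m.min(),240+m.max()))
L=np.array(L);c=(L[:,1]+L[:,2])/2;k=np.polyfit(L[:,0],c,1);print(L[[0,5,9,-1]],k)
# two wrist-vs-scene/side heights at shoulders
s=load('side');a=load('scene')
D=lambda u,v:(180+(u-400)/3-.33,170+v/3-.33);S=lambda u,v:(220+u/3-.33,195+v/3-.33)
for n,v,p,q in[('L',183,(151,117),(591,82)),('S',321,(204,65),(638,138))]:
    print(n,tri((w,(np.polyval(k,v),v)),(s,D(*q)),(a,S(*p)))[0], onz(w,(np.polyval(k,v),v),.102))
p=onz(w,(np.polyval(k,183),183),.108);q=onz(w,(np.polyval(k,321),321),.108)
d=(p-q)/np.linalg.norm(p-q);m=(p+q)/2;B=m+.014*d
st=telemetry.read_state();x,y=st['eef_rot'][:2];t=2*np.arctan2(y,x)
e=B[:2]-st['eef_pos'][:2]
print(np.linalg.norm(p-q),m,B,'axis',np.degrees(np.arctan2(d[1],d[0])),'toolx',np.degrees(t))
print('units x,y',(e@[np.cos(t),np.sin(t)])/.025,(e@[np.sin(t),-np.cos(t)])/.025)
E
```

```text
[[195 270 308]
 [220 269 307]
 [240 269 306]
 [310 256 324]] [-1.85390661e-02  2.91958391e+02]
L [0.55616236 0.06052574 0.10392606] [0.55769523 0.05899769 0.102     ]
S [ 0.58355448 -0.02626121  0.10365431] [ 0.58790816 -0.02820257  0.102     ]
0.089617415247079 [0.57187589 0.01778924 0.108     ] [0.56729252 0.03101772 0.108     ] axis 109.11005142788555 toolx 109.85629253519241
units x,y 0.008737698733331618 0.07570552424482808
```

Heights agree (0.104 triangulated, 0.102 stated), so I'll descend to the grasp at z≈0.103.

```bash
python3 -m handwheel '{"slide":[[0,0.07,0.3],[0,0,0.5],[0,0,0.5],[0,0,0.5],[0,0,0.5],[0,0,0.5],[0,0,0.4],[0,0,0.12],[0,0,0],[0,0,0]],"yaw":[0.12,0,0,0,0,0,0,0,0,0]}' && python3 -m handwheel '{"slide":[[0,0,0],[0,0,0],[0,0,0],[0,0,0],[0,0,0],[0,0,0],[0,0,0],[0,0,0],[0,0,0],[0,0,0]],"yaw":[0,0,0,0,0,0,0,0,0,0]}' 1 && python3 - <<'E'
from h import *
w=snap('wrist')['img'][:,150:410];b=snap('side')['img'][160:265,180:300]
o=np.zeros((420,790,3),np.uint8);o[:,:260]=w;o[:420,270:750]=cv2.resize(b,(480,420))
cv2.imwrite('pics/grasp.png',o)
E
```

```text
time: 6.95
eef_pos: [0.5674, 0.0304, 0.2594]
eef_rot: [0.58, 0.814, 0.0, 0.0]
wrist_force: [0.2, 0.5, -0.2]
gripper_width: 1.001
grip_force: 0.0
time: 7.78
eef_pos: [0.5678, 0.0308, 0.2596]
eef_rot: [0.58, 0.815, 0.0, 0.0]
wrist_force: [2.6, 2.6, 6.7]
gripper_width: 0.257
grip_force: 58.7
```

View pics/grasp.png

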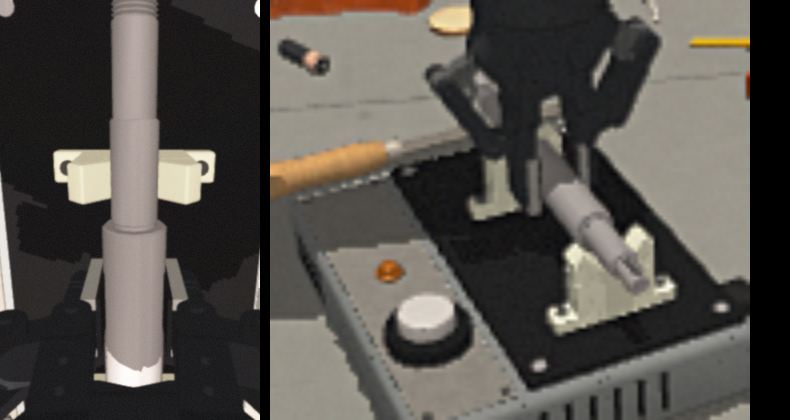

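Gripped on the thick part: 0.257 × 85 ≈ 22 mm opening, 59 N. Starting a slow lift at 0.12 m/s.

```bash
python3 -m handwheel '{"slide":[[0,0,-0.1],[0,0,-0.2],[0,0,-0.3],[0,0,-0.35],[0,0,-0.35],[0,0,-0.35],[0,0,-0.35],[0,0,-0.3],[0,0,-0.2],[0,0,-0.1]],"yaw":[0,0,0,0,0,0,0,0,0,0]}' && python3 - <<'E'
from h import *
b=snap('side')['img'][60:270,140:360]
w=snap('wrist')['img'][:,150:410]
o=np.zeros((420,720,3),np.uint8);o[:,:440]=cv2.resize(b,(440,420));o[:,450:710]=w
cv2.imwrite('pics/lift1.png',o)
s=telemetry.read_state();print(s['wrist_force'],s['wrist_torque'],s['grip_force'])
E
```

```text
time: 8.72
eef_pos: [0.5675, 0.0306, 0.3252]
eef_rot: [0.58, 0.815, 0.0, 0.001]
wrist_force: [0.1, -0.3, -5.6]
gripper_width: 0.26
grip_force: 59.0
[-0.07824477  0.49684339 -6.66103956] [ 0.00077849  0.02680029 -0.00294898] 59.02184307575226
```

View pics/lift1.png

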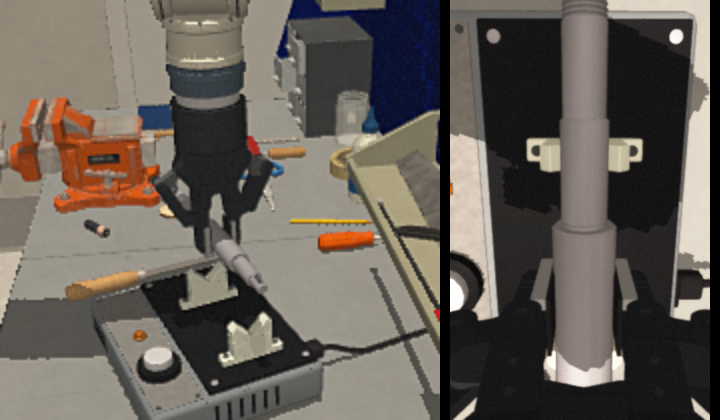

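The spindle is clear of the rests and level in the hand: the shoulder is still at row ~228 and the torque is about 0.03 N m. Continuing up.

```bash
python3 -m handwheel '{"slide":[[0,0,-0.1],[0,0,-0.2],[0,0,-0.3],[0,0,-0.35],[0,0,-0.35],[0,0,-0.35],[0,0,-0.35],[0,0,-0.35],[0,0,-0.35],[0,0,-0.35]],"yaw":[0,0,0,0,0,0,0,0,0,0]}' && python3 -m handwheel '{"slide":[[0,0,-0.35],[0,0,-0.35],[0,0,-0.3],[0,0,-0.2],[0,0,-0.1],[0,0,0],[0,0,0],[0,0,0],[0,0,0]],"yaw":[0,0,0,0,0,0,0,0,0]}' && python3 - <<'E'
from h import *
a=snap('scene')['img'][90:300,180:390];b=snap('side')['img'][100:310,160:350]
cv2.imwrite('pics/end.png',np.hstack([cv2.resize(a,(400,400)),cv2.resize(b,(362,400))]))
s=telemetry.read_state();print(s['eef_pos'],s['eef_rot'],s['wrist_force'],s['wrist_torque'],s['dq'].round(3))
E
```

```text
time: 9.65
eef_pos: [0.5674, 0.0306, 0.4014]
eef_rot: [0.58, 0.815, 0.0, 0.0]
wrist_force: [-0.5, -0.0, -6.2]
gripper_width: 0.261
grip_force: 59.1
time: 10.4
eef_pos: [0.5674, 0.0306, 0.4324]
eef_rot: [0.58, 0.815, -0.0, -0.0]
wrist_force: [-0.2, 0.4, -5.8]
gripper_width: 0.268
grip_force: 59.1
[0.56743897 0.03063355 0.43260636] [ 5.80057394e-01  8.14575553e-01 -1.52769351e-04 -2.55243468e-04] [-0.1048753  -0.6152508  -5.33015006] [-0.00793731 -0.02261157 -0.03898003] [ 0.001 -0.001  0.001  0.003 -0.002 -0.002]
```

View pics/end.png

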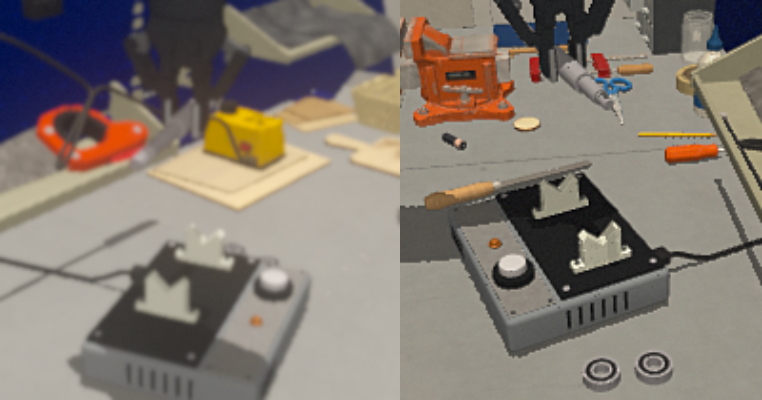

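The spindle is held level 17 cm above the rests and steady. The button is up, and the bearings and file are where they were. Handing in.

```bash
python3 -c "from rig import manip; print(manip.close_job())"
```

```text
the job is handed in; nothing more can be done
None
```

I pressed the start button fully down and it came back up, then lifted the spindle level and slowly (about 0.1 m/s) to 17 cm above its rests; it was held there, level and steady, when I handed the job in at about 10.5 s, with the bearings and file untouched.

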